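Stop and isolate the bench grinder

ROBOT

A 7-joint arm with a two-finger parallel gripper is mounted at the origin on the work surface. World frame = base frame: x ahead of the robot, y to its left, z up, the work surface at z = 0. Lengths are in m, angles in rad, forces in N, time in s.
With the tool pointing down it reaches from about 0.4 to 0.85 m from the base axis. Payload 4.5 kg.
Tool frame: the origin (TCP) lies midway between the tips of the shut fingers; the grasp point (between the pads) lies 19 mm behind it; y points along the fingers, z is the direction in which the jaws open and shut, and the axes are right-handed (so a half turn about y gives the same grasp; the last joint's range is limited). The gripper opens to 85 mm and grips with 20 to 120 N. Pads are 22 mm wide; open, the fingers measure 114 mm over their backs; the gripper's body (76 mm by 85 mm) begins 54 mm behind the grasp point. The pads swing forward as they close: fully open they stand 13 mm farther back than shut.
Start: joints at [1.243, 0.689, -0.195, 1.565, 0.157, 0.902, -0.215], TCP at [0.221, -0.585, 0.21] pointing down, gripper open.
Joint ranges: [-3.01, 3.01], [-0.46, 2.08], [-1.47, 1.51], [0.13, 2.56], [-1, 4.14], [0.04, 2.09], [-2.66, 2.66]. Speed limits (rad/s): [2.57, 2.57, 3.14, 3.14, 3.14, 3.14, 3.14].

INTERFACE

Orientations are given as a unit quaternion [w, x, y, z].
In Python, from bench import arm, cams gives the robot as it stands.
- The arm moves only by the tool move_arm, never from a script. Its argument "deltas" is a list of rows, each an object of numbers: "dx", "dy", "dz": the shift along the tool's x, y, z in cm; "rx", "ry", "rz": the turn, a rotation vector about the tool's x, y, z in degrees; "grip": the finger opening in cm, from 0 to 8.54. A call has 1 to 20 rows; each row is the pose to reach, as a shift and turn from the pose measured when the call began, along the tool's axes at that moment; what a row does not reach only later rows make up. A row lasts 1/8 s, in which the tool goes at most 62.5 mm and 10.7 degrees, less where a joint would pass 70% of its speed; a pose out of reach is approached as far as the arm can. A call with a gripper value outside its range is refused whole. The fingers move at their own pace and stop on an object; the grip force is fixed at half the most. Time passes only in rows, so rows that repeat a pose let the fingers close. It gives the time, the measured TCP pose, the force and the opening at its end, in the units of the state.
- arm.get_state(): the state, without advancing time (a new reading comes with each control period).
- cams.camera(name): name is "side" or "top"; returns a dict with "frame" (384x512x3 uint8, red, green, blue), "depth" (384x512 float32, m along the optical axis (not along the pixel's ray), 0 where there is no reading), "camera_matrix" (3x3 intrinsics, pixels), "xyz" and "rotation" of the camera in the world. Camera axes: x right, y down, z forward; pixel columns grow to the right and rows downward; lengths in m; the calibration is good to about 2 mm. A picture is of the moment at which its call begins.
- arm.finish_job(): hands the job in, once; it reports no verdict.
The state is a dict: "clock": time; "q": joint angles; "qd": joint speeds; "effort": joint torques, N m; "eef_pos": TCP position; "tool_rot": TCP orientation; "wrist_force": force on the tool from outside, world axes, zero at the start; "moment": the same for the moment, N m; "width": opening from 0.0 (shut) to 1.0 (fully open).
Only numpy, scipy, OpenCV 4.12 (cv2) and the standard library are available. Lean on these libraries where they do the work, as an engineer would, in place of code of your own. Each camera call takes 0.05 s, during which the arm holds its last target.

TASK

Shut the grinder down at the bench controls: with the fingertips press the wide mushroom-headed stop button lightly all the way down and let it spring back up, without pressing the small start buttons beside it. Then push the long isolator lever, which leans towards the robot, all the way over so that it leans away, without moving the short lamp lever next to it. Do not lean hard on the controls, do not lift or shift anything else on the bench, and finish clear of everything.

Things in the scene. Friction and masses are not known exactly. Their poses are not given: they have to be found in the camera images.
- button_box: Grey steel box fixed to the bench, 100 x 200 x 45 mm (x, y, z), origin at the centre of its underside. Its three push buttons stand in one row along its y axis, 60 mm apart, on its top, pointing up; which place holds the stop button differs from run to run.
- stop_top (a point): Middle of the top of the stop button's cap (it moves down with the cap): a black mushroom head 44 mm across, its top 33 mm above the box's top, on a 36 mm bright steel collar. Much the widest of the three buttons and 11 mm taller than the others.
- stop_base: The stop button's bright steel collar with its cap, fixed on the box; origin in the middle of the collar's underside, on the box's top.
- stop (a joint): Travel of the stop button: 0 up, 0.006 m fully down; springs back. The push begins to move at 1.5 N and it takes 5 N to hold it fully down.
- start_a_top (a point): Middle of the top of one small start button: flat black cap 22 mm across in a 38 mm bright steel collar, top 22 mm above the box's top. Not to be pressed.
- start_a (a joint): Travel of that start button: 0 up, 0.006 m fully down.
- start_b_top (a point): Middle of the top of the other small start button, same as the first. Not to be pressed.
- start_b (a joint): Travel of that start button: 0 up, 0.006 m fully down.
- lever_plate: Aluminium plate fixed to the bench, 110 x 180 x 18 mm (x, y, z), origin at the centre of its underside. It carries the two levers side by side, 100 mm apart along its y axis, which of them is on which side differs. The levers swing about the plate's y axis, from its -x side (the robot's side) over to its +x side (away).
- isolator_base: The long lever's grey block (70 x 50 x 25 mm) with its lever, fixed on the plate; origin in the middle of the block's underside, on the plate's top, axes parallel to the plate's. The lever's pivot lies 22 mm above this origin.
- isolator_tip (a point): Centre of the black ball (26 mm across) at the end of the long isolator lever, 85 mm from its pivot on a 10 mm round steel shaft. Within 12 mm of 100 mm above its block's underside throughout the swing.
- isolator (a joint): Angle of the isolator lever: 0 leans 0.5 rad towards the robot, 0.5 upright, 1.0 fully over (leans 0.5 rad away, at its stop). It stays where it is left; about 1 N at the ball moves it. Starts between 0 and 0.25.
- lamp_tip (a point): Centre of the black ball (26 mm across) at the end of the short lamp lever, 45 mm from its pivot, on an equal block. Not to be moved.
- stone: Loose brown sharpening stone lying flat, 60 x 160 x 25 mm, origin at the centre of its underside. Bystander.
- tin: Loose steel tin standing upright, 60 mm across, 55 mm tall, origin at the centre of its underside. Bystander.
- wrench: Loose steel wrench lying flat along its x axis, about 180 mm long, origin on its underside. Bystander.

How it is judged:
On the way, in this order (a step that is already met when the one before it is completed fails the run):
1. the stop button is pressed fully down (at least 5 of its 6 mm) by the fingers (value of joint stop above 0.005 m and contact force between the fingers and stop_base above 1 N), for 0.05 s.
2. the stop button is let up again (within 1 mm), the isolator not yet thrown (value of joint stop below 0.001 m and value of joint isolator below 0.6 rad), for 0.1 s.
3. then the isolator lever is pushed fully over (beyond 0.88 rad) (value of joint isolator above 0.88 rad), for 0.1 s.
At the end, for the whole second after the job is handed in: The isolator lever is beyond 0.88 of its 1.0 rad, all three buttons are up within 1 mm, the lamp lever's ball is within 8 mm of its start, and stone, tin and wrench are at rest within 15 mm of where they started (value of joint isolator above 0.88 rad and value of joint each of stop, start_a, start_b below 0.001 m and distance of lamp_tip from where it was at the start of the episode below 0.008 m and distance of each of stone, tin, wrench from where it was at the start of the episode below 0.015 m and linear speed of each of stone, tin, wrench below 0.02 m/s); the robot touches nothing.
It fails at once if a start button is pressed (more than 2.5 mm) (value of joint any of start_a, start_b above 0.0025 m).
It fails at once if the short lamp lever is moved (its ball by more than 8 mm) (distance of lamp_tip from where it was at the start of the episode above 0.008 m).
It fails at once if the isolator is thrown (beyond 0.6 rad) while the stop button is pressed (value of joint isolator above 0.6 rad and value of joint stop above 0.003 m).
It fails at once if the stop button or the isolator is leaned on with more than 30 N (contact force between anything else and stop_base above 30 N or contact force between anything else and isolator_base above 30 N).
It fails at once if the stone, tin or wrench is lifted or shifted more than 15 mm (distance of any of stone, tin, wrench from where it was at the start of the episode above 0.015 m).
It also fails if it takes over 45 s, if anything falls off the work surface, if the arm or the gripper's body presses on something with over 40 N, if the wrist force passes 120 N, or if a joint passes its speed limit or range.

## Working session

There is one attempt and no reset: what is moved stays moved. The work goes in short steps, Python scripts to look and compute and a tool call to move; the robot and the scene stay as the last step left them, time stands still between calls to the robot, and variables do not carry over. Pictures are saved under pics/ and viewed, and the job is handed in when it is done.

Besides the shell and the picture viewer there is one more tool, called as name(argument=value, ...) on one line, values as JSON. move_arm: Moves the arm, as the interface text tells. Its arguments: {"type":"object","properties":{"deltas":{"type":"array"}},"required":["deltas"]}

```bash
mkdir -p pics; ls; python3 - <<'E'
from bench import arm,cams
import cv2,numpy as np,pickle
s=arm.get_state();print(s)
d={}
for n in("top","side"):
    c=cams.camera(n);d[n]=c
    cv2.imwrite(f"pics/{n}0.png",cv2.cvtColor(c["frame"],cv2.COLOR_RGB2BGR));print(n,c["camera_matrix"],c["xyz"],c["rotation"])
pickle.dump(d,open("c0.pkl","wb"))
E
```

```text
pics
{'clock': 0.0, 'q': array([ 1.24280546,  0.69000267, -0.19450144,  1.56637307,  0.15729859,
        0.90248063, -0.21509993]), 'qd': array([-0.00129685,  0.00026783, -0.0008265 , -0.00091165,  0.00037157,
       -0.00145015,  0.00027941]), 'effort': array([-6.81110287e-04, -5.39607275e+01, -1.26626674e+00, -1.58543211e+01,
        9.19865066e-03,  9.46195069e-03, -2.37993595e-05]), 'eef_pos': array([ 0.22091435, -0.58390637,  0.20896436]), 'tool_rot': array([ 0.12707542, -0.12741019,  0.69620431, -0.69492305]), 'wrist_force': array([0.34072222, 0.39642084, 0.57269648]), 'moment': array([ 0.02794829, -0.05723462, -0.00532787]), 'width': 1.0009958992424428}
top [[372.45646741   0.         255.05406779]
 [  0.         372.45646741 193.2340585 ]
 [  0.           0.           1.        ]] [0.53418636 0.01621101 0.78270318] [-0.02687889  0.70778959 -0.7049124   0.03754905]
side [[463.77479765   0.         255.65696641]
 [  0.         463.77479765 198.54413689]
 [  0.           0.           1.        ]] [0.17456354 0.49103876 0.87762837] [ 0.12255206 -0.34363068  0.87262277 -0.32469749]
```

View pics/top0.png

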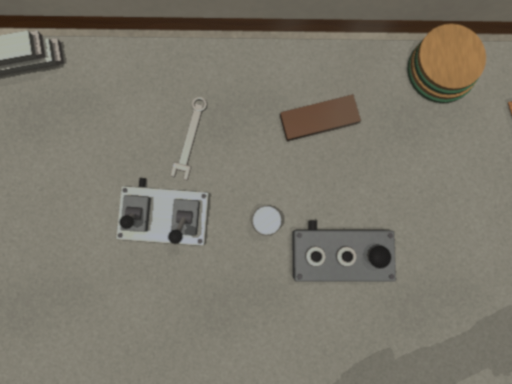

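View pics/side0.png

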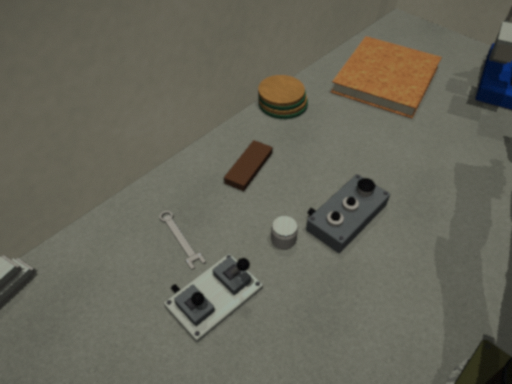

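The top view shows the stop button at about (379,256), with the start buttons at (316,256) and (347,256). The lever balls are at (127,221) and (176,236), and the tin is at (267,221). Next I'll measure these from the depth image.

```bash
cat > h.py <<'E'
import numpy as np,cv2,pickle
from scipy.spatial.transform import Rotation as R
def rot(c):
    r=np.array(c["rotation"]); return R.from_quat(r[[1,2,3,0]]).as_matrix() if r.size==4 else r
def cloud(c):
    K=c["camera_matrix"];d=c["depth"];v,u=np.mgrid[:d.shape[0],:d.shape[1]]
    p=np.stack([(u-K[0,2])/K[0,0]*d,(v-K[1,2])/K[1,1]*d,d],-1)
    return p@rot(c).T+c["xyz"]
def ray(c,u,v,z):
    K=c["camera_matrix"];r=rot(c)@np.array([(u-K[0,2])/K[0,0],(v-K[1,2])/K[1,1],1]);return c["xyz"]+r*(z-c["xyz"][2])/r[2]
def dark(c,u,v,r,th):
    g=c["frame"].max(2);m=(g<th).astype(np.uint8);w=np.zeros_like(m);cv2.circle(w,(u,v),r,1,-1);m&=w
    n,l,s,ce=cv2.connectedComponentsWithStats(m);i=1+s[1:,4].argmax();return ce[i],s[i],l==i
E
python3 - <<'E'
from h import *
d=pickle.load(open("c0.pkl","rb"))
np.set_printoptions(precision=4,suppress=True)
for n,pts in(("top",[(379,256,16),(347,256,8),(316,256,8),(176,236,10),(127,221,10)]),("side",[(366,185,12),(351,202,7),(336,217,7),(243,264,9),(198,298,9)])):
    c=d[n];P=cloud(c)
    for u,v,r in pts:
        ce,s,m=dark(c,u,v,r,35); q=P[m]
        z=np.percentile(q[:,2],[10,50,95]); print(n,ce,s,"z",z,"med",np.median(q,0),"rayz95",ray(c,*ce,z[2]))
c=d["top"];P=cloud(c)
for u,v in [(135,212),(185,215),(160,232),(330,245),(267,221),(320,120),(190,140)]: print(u,v,P[v,u])
for cs,z in(([(124,190),(203,194),(119,236),(200,241)],.018),([(298,234),(391,234),(298,277),(391,277)],.045)):
    for a in cs: print(a,ray(c,*a,z))
im=cv2.cvtColor(c["frame"],cv2.COLOR_RGB2BGR)
cv2.imwrite("pics/z1.png",cv2.resize(im[180:255,105:220],None,fx=6,fy=6,interpolation=cv2.INTER_CUBIC))
cv2.imwrite("pics/z2.png",cv2.resize(im[210:290,280:405],None,fx=6,fy=6,interpolation=cv2.INTER_CUBIC))
im=cv2.cvtColor(d["side"]["frame"],cv2.COLOR_RGB2BGR)
cv2.imwrite("pics/z3.png",cv2.resize(im[245:345,155:275],None,fx=6,fy=6,interpolation=cv2.INTER_CUBIC))
E
```

```text
top [379.585  256.0791] [369 246  21  21 253] z [0.073  0.0768 0.0799] med [ 0.4823 -0.231   0.0768] rayz95 [ 0.4812 -0.2283  0.0799]Traceback (most recent call last):
  File "<stdin>", line 7, in <module>
  File "h.py", line 13, in dark
    n,l,s,ce=cv2.connectedComponentsWithStats(m);i=1+s[1:,4].argmax();return ce[i],s[i],l==i
                                                     ~~~~~~~~~~~~~~^^
ValueError: attempt to get argmax of an empty sequence
```

```bash
cat > m.py <<'E'
from h import *
d=pickle.load(open("c0.pkl","rb"))
np.set_printoptions(precision=4,suppress=True)
for n,pts in(("top",[(379,256,16,35),(347,256,8,60),(316,256,8,60),(176,236,10,35),(127,221,10,35)]),("side",[(366,185,12,35),(351,202,7,60),(336,217,7,60),(243,264,9,40),(198,298,9,40)])):
    c=d[n];P=cloud(c)
    for u,v,r,t in pts:
        ce,s,m=dark(c,u,v,r,t); q=P[m]
        z=np.percentile(q[:,2],[10,50,95]); print(n,ce,s,"z",z,"med",np.median(q,0),"rayz95",ray(c,*ce,z[2]))
c=d["top"];P=cloud(c)
for u,v in [(135,212),(185,215),(160,232),(330,245),(267,221),(320,120),(190,140)]: print(u,v,P[v,u])
for cs,z in(([(124,190),(203,194),(119,236),(200,241)],.018),([(298,234),(391,234),(298,277),(391,277)],.045)):
    for a in cs: print(a,ray(c,*a,z))
im=cv2.cvtColor(c["frame"],cv2.COLOR_RGB2BGR)
cv2.imwrite("pics/z1.png",cv2.resize(im[180:255,105:220],None,fx=6,fy=6,interpolation=cv2.INTER_CUBIC))
cv2.imwrite("pics/z2.png",cv2.resize(im[210:290,280:405],None,fx=6,fy=6,interpolation=cv2.INTER_CUBIC))
im=cv2.cvtColor(d["side"]["frame"],cv2.COLOR_RGB2BGR)
cv2.imwrite("pics/z3.png",cv2.resize(im[245:345,155:275],None,fx=5,fy=5,interpolation=cv2.INTER_CUBIC))
E
python3 m.py
```

```text
top [379.585  256.0791] [369 246  21  21 253] z [0.073  0.0768 0.0799] med [ 0.4823 -0.231   0.0768] rayz95 [ 0.4812 -0.2283  0.0799]
top [347. 256.] [343 252   9   9  69] z [0.066  0.0672 0.0693] med [ 0.4802 -0.1702  0.0672] rayz95 [ 0.4804 -0.1697  0.0693]
top [315.9706 256.0588] [312 252   9   9  68] z [0.0659 0.0678 0.0697] med [ 0.4802 -0.1108  0.0678] rayz95 [ 0.4802 -0.1105  0.0697]
top [178.8571 233.7143] [177 231   4   6   7] z [0.1239 0.1243 0.1279] med [0.522  0.1387 0.1243] rayz95 [0.5226 0.139  0.1279]
top [129.7083 219.8333] [126 217   7   8  24] z [0.0872 0.0899 0.092 ] med [0.5486 0.2364 0.0899] rayz95 [0.5471 0.2365 0.092 ]
side [365.7753 185.0899] [358 179  17  13 178] z [0.0712 0.0766 0.0805] med [ 0.4769 -0.2251  0.0766] rayz95 [ 0.4747 -0.2216  0.0805]
side [350.7143 200.5714] [347 197   8   8  56] z [0.0628 0.067  0.0696] med [ 0.4785 -0.1692  0.067 ] rayz95 [ 0.4769 -0.1673  0.0696]
side [335.1562 215.3125] [331 211   9   9  64] z [0.0629 0.0671 0.0702] med [ 0.4782 -0.1096  0.0671] rayz95 [ 0.4769 -0.1074  0.0702]
side [242.3136 264.5339] [236 259  13  12 118] z [0.1174 0.1259 0.1307] med [0.5139 0.1519 0.1259] rayz95 [0.5113 0.1542 0.1307]
side [196.9873 299.4459] [190 292  15  16 157] z [0.0491 0.0896 0.0955] med [0.541  0.2483 0.0896] rayz95 [0.5359 0.2515 0.0955]
135 212 [0.563  0.2387 0.0547]
185 215 [0.5576 0.1416 0.0546]
160 232 [0.524  0.1977 0.019 ]
330 245 [ 0.5    -0.1425  0.0465]
267 221 [ 0.5464 -0.018   0.0572]
320 120 [ 0.7572 -0.1299  0.026 ]
190 140 [0.717  0.1422 0.0088]
(124, 190) [0.6095 0.2738 0.018 ]
(203, 194) [0.602  0.1119 0.018 ]
(119, 236) [0.5156 0.2806 0.018 ]
(200, 241) [0.506  0.1164 0.018 ]
(298, 234) [ 0.5213 -0.0798  0.045 ]
(391, 234) [ 0.5219 -0.2643  0.045 ]
(298, 277) [ 0.4378 -0.0792  0.045 ]
(391, 277) [ 0.4381 -0.2618  0.045 ]
```

View pics/z1.png

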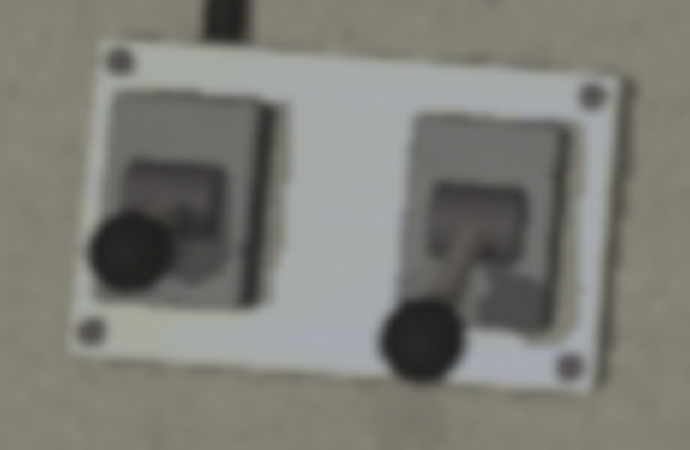

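View pics/z3.png

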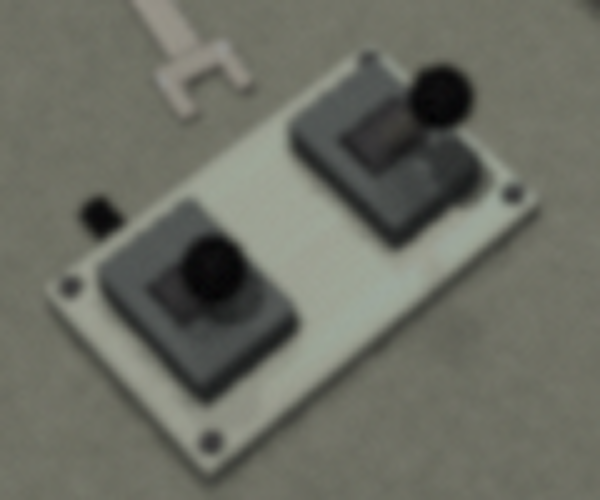

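The long isolator is the right-hand lever, with its ball top at z≈0.13. The other ball is at about 0.09, so that is the lamp lever. Next I'll get the tool axes and the required shifts.

```bash
cat > t.py <<'E'
import sys
from h import *
from bench import arm
np.set_printoptions(precision=4,suppress=True)
s=arm.get_state();q=s["tool_rot"];M=R.from_quat(q[[1,2,3,0]]).as_matrix()
print("t",s["clock"],"pos",s["eef_pos"],"F",s["wrist_force"],"w",s["width"]);print("axes cols\n",M)
# desired: tool y down, tool x -> world dir
for name,X in(("x+X",[1,0,0]),("x-X",[-1,0,0]),("x+Y",[0,1,0]),("x-Y",[0,-1,0])):
    Y=[0,0,-1];D=np.c_[X,Y,np.cross(X,Y)];print(name,"rotvec deg",np.degrees(R.from_matrix(M.T@D).as_rotvec()))
for a in sys.argv[1:]:
    t=np.array(eval(a));print(a,"cm in tool:",100*M.T@(t-s["eef_pos"]))
E
python3 t.py "[.479,-.228,.16]" "[.479,-.228,.10]"
python3 -c "
from h import *
d=pickle.load(open('c0.pkl','rb'));print(ray(d['top'],175.3,236.8,.117),ray(d['side'],155+440/5,245+96/5,.117))"
```

```text
t 0.1 pos [ 0.2209 -0.584   0.2091] F [ 0.5358 -0.0588  0.4402] w 1.0037329133941795
axes cols
 [[-0.9353 -0.0007  0.3539]
 [-0.354   0.0015 -0.9353]
 [ 0.0001 -1.     -0.0017]]
x+X rotvec deg [   0.0336 -159.2708   -0.1332]
x-X rotvec deg [ 0.0948 20.7291  0.0239]
x+Y rotvec deg [  0.0586 110.7291   0.098 ]
x-Y rotvec deg [  0.0888 -69.2709  -0.053 ]
[.479,-.228,.16] cm in tool: [-36.7343   4.9433 -24.1496]
[.479,-.228,.10] cm in tool: [-36.735   10.9433 -24.1394]
[0.51693945 0.1471959  0.117     ] [0.51706928 0.14656674 0.117     ]
```

move_arm(deltas=[{"dx": -5,"dy": 0,"dz": -3,"ry": 4,"grip": 0},{"dx": -10,"dy": 0,"dz": -6.5,"ry": 8,"grip": 0},{"dx": -15,"dy": 0,"dz": -10,"ry": 12,"grip": 0},{"dx": -20,"dy": 0,"dz": -13,"ry": 16,"grip": 0},{"dx": -25,"dy": 1,"dz": -16.5,"ry": 20.7,"grip": 0},{"dx": -30,"dy": 2,"dz": -20,"ry": 20.7,"grip": 0},{"dx": -34,"dy": 4,"dz": -22.5,"ry": 20.7,"grip": 0},{"dx": -36.7,"dy": 6,"dz": -24.1,"ry": 20.7,"grip": 0},{"dx": -36.7,"dy": 8,"dz": -24.1,"ry": 20.7,"grip": 0},{"dx": -36.7,"dy": 10,"dz": -24.1,"ry": 20.7,"grip": 0},{"dx": -36.7,"dy": 10,"dz": -24.1,"ry": 20.7,"grip": 0},{"dx": -36.7,"dy": 10,"dz": -24.1,"ry": 20.7,"grip": 0}])

```text
invalid input at $.deltas[0]: expected keys dx, dy, dz, rx, ry, rz, grip
```

```bash
python3 t.py "[.479,-.229,.078]"; python3 - <<'E'
from bench import cams
import cv2,numpy as np
a=[cv2.cvtColor(cams.camera(n)["frame"],cv2.COLOR_RGB2BGR) for n in("top","side")]
cv2.imwrite("pics/b1.png",np.hstack([cv2.resize(a[0][180:330,260:460],(400,300)),cv2.resize(a[1][100:250,260:460],(400,300))]))
E
```

```text
t 0.1 pos [ 0.2209 -0.584   0.2091] F [ 0.5358 -0.0588  0.4402] w 1.0037329133941795
axes cols
 [[-0.9353 -0.0007  0.3539]
 [-0.354   0.0015 -0.9353]
 [ 0.0001 -1.     -0.0017]]
x+X rotvec deg [   0.0336 -159.2708   -0.1332]
x-X rotvec deg [ 0.0948 20.7291  0.0239]
x+Y rotvec deg [  0.0586 110.7291   0.098 ]
x-Y rotvec deg [  0.0888 -69.2709  -0.053 ]
[.479,-.229,.078] cm in tool: [-36.6998  13.1431 -24.0422]
```

View pics/b1.png

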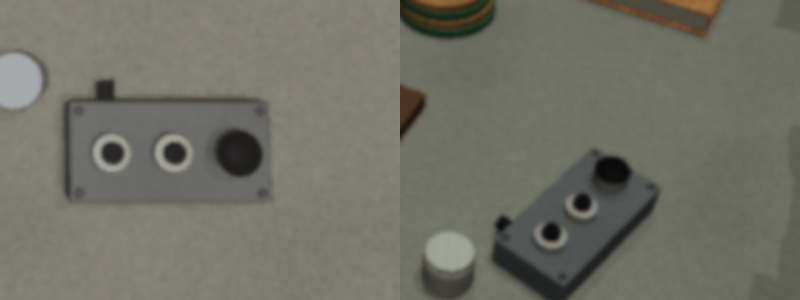

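The move was refused because every key must be present, so the arm hasn't moved. The picture shows the untouched box with the stop button at its right-hand end. I'll resend the move with all keys.

move_arm(deltas=[{"dx": -5,"dy": 0,"dz": -3,"rx": 0,"ry": 4,"rz": 0,"grip": 0},{"dx": -10,"dy": 0,"dz": -6.5,"rx": 0,"ry": 8,"rz": 0,"grip": 0},{"dx": -15,"dy": 0,"dz": -10,"rx": 0,"ry": 12,"rz": 0,"grip": 0},{"dx": -20,"dy": 0,"dz": -13,"rx": 0,"ry": 16,"rz": 0,"grip": 0},{"dx": -25,"dy": 1,"dz": -16.5,"rx": 0,"ry": 20.7,"rz": 0,"grip": 0},{"dx": -30,"dy": 2,"dz": -20,"rx": 0,"ry": 20.7,"rz": 0,"grip": 0},{"dx": -34,"dy": 4,"dz": -22.5,"rx": 0,"ry": 20.7,"rz": 0,"grip": 0},{"dx": -36.7,"dy": 6,"dz": -24.1,"rx": 0,"ry": 20.7,"rz": 0,"grip": 0},{"dx": -36.7,"dy": 8,"dz": -24.1,"rx": 0,"ry": 20.7,"rz": 0,"grip": 0},{"dx": -36.7,"dy": 10,"dz": -24.1,"rx": 0,"ry": 20.7,"rz": 0,"grip": 0},{"dx": -36.7,"dy": 10,"dz": -24.1,"rx": 0,"ry": 20.7,"rz": 0,"grip": 0},{"dx": -36.7,"dy": 10,"dz": -24.1,"rx": 0,"ry": 20.7,"rz": 0,"grip": 0}])

```text
clock: 1.7
eef_pos: [0.4793, -0.229, 0.1101]
tool_rot: [0.0, 0.0, 0.707, -0.707]
wrist_force: [0.1, 0.7, -1.0]
width: 0.001
```

```bash
python3 t.py "[.479,-.229,.078]"; python3 - <<'E'
from bench import cams
import cv2,numpy as np
a=[cv2.cvtColor(cams.camera(n)["frame"],cv2.COLOR_RGB2BGR) for n in("top","side")]
cv2.imwrite("pics/b2.png",np.hstack([cv2.resize(a[0][180:330,260:460],(400,300)),cv2.resize(a[1][100:250,260:460],(400,300))]))
E
```

```text
t 1.7 pos [ 0.4793 -0.229   0.1101] F [ 0.0607  0.7466 -1.0048] w 0.0007479283959868493
axes cols
 [[-1.      0.0003  0.0003]
 [-0.0003  0.0007 -1.    ]
 [-0.0003 -1.     -0.0007]]
x+X rotvec deg [  -0.0249 -179.9842   -0.0624]
x-X rotvec deg [ 0.0397  0.0158 -0.0158]
x+Y rotvec deg [ 0.0437 90.0158  0.0188]
x-Y rotvec deg [  0.0188 -89.9842  -0.0437]
[.479,-.229,.078] cm in tool: [ 0.0271  3.206  -0.0011]
```

View pics/b2.png

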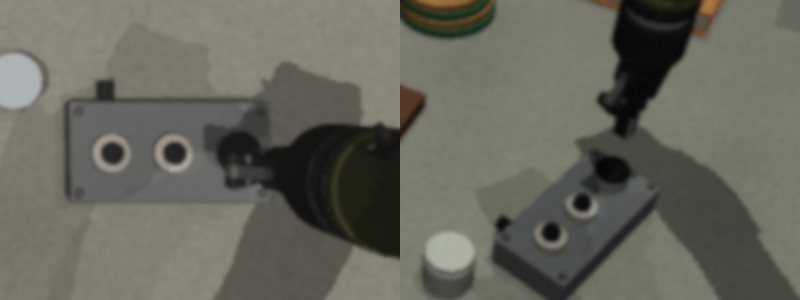

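The fingertips are above the stop cap at about (240,160) in the left crop, clear of the start buttons. Now I'll descend slowly.

move_arm(deltas=[{"dx": 0,"dy": 1,"dz": 0,"rx": 0,"ry": 0,"rz": 0,"grip": 0},{"dx": 0,"dy": 2,"dz": 0,"rx": 0,"ry": 0,"rz": 0,"grip": 0},{"dx": 0,"dy": 2.6,"dz": 0,"rx": 0,"ry": 0,"rz": 0,"grip": 0},{"dx": 0,"dy": 3,"dz": 0,"rx": 0,"ry": 0,"rz": 0,"grip": 0},{"dx": 0,"dy": 3.2,"dz": 0,"rx": 0,"ry": 0,"rz": 0,"grip": 0},{"dx": 0,"dy": 3.4,"dz": 0,"rx": 0,"ry": 0,"rz": 0,"grip": 0},{"dx": 0,"dy": 3.4,"dz": 0,"rx": 0,"ry": 0,"rz": 0,"grip": 0}])

```text
clock: 2.68
eef_pos: [0.4795, -0.2291, 0.0764]
tool_rot: [0.0, 0.0, 0.707, -0.707]
wrist_force: [0.0, 0.5, 0.7]
width: -0.0
```

move_arm(deltas=[{"dx": 0,"dy": 0.1,"dz": 0,"rx": 0,"ry": 0,"rz": 0,"grip": 0},{"dx": 0,"dy": 0.2,"dz": 0,"rx": 0,"ry": 0,"rz": 0,"grip": 0},{"dx": 0,"dy": 0.3,"dz": 0,"rx": 0,"ry": 0,"rz": 0,"grip": 0},{"dx": 0,"dy": 0.3,"dz": 0,"rx": 0,"ry": 0,"rz": 0,"grip": 0}])

```text
clock: 3.18
eef_pos: [0.4795, -0.2291, 0.0733]
tool_rot: [0.0, 0.0, 0.707, -0.707]
wrist_force: [-0.0, 0.0, 0.2]
width: -0.002
```

move_arm(deltas=[{"dx": 0,"dy": 0.1,"dz": 0,"rx": 0,"ry": 0,"rz": 0,"grip": 0},{"dx": 0,"dy": 0.1,"dz": 0,"rx": 0,"ry": 0,"rz": 0,"grip": 0}])

```text
clock: 3.42
eef_pos: [0.4794, -0.2291, 0.0722]
tool_rot: [0.0, 0.0, 0.707, -0.707]
wrist_force: [0.2, 0.1, -0.2]
width: 0.001
```

```bash
python3 - <<'E'
from bench import cams,arm
import cv2,numpy as np
a=[cv2.cvtColor(cams.camera(n)["frame"],cv2.COLOR_RGB2BGR) for n in("top","side")]
cv2.imwrite("pics/b3.png",np.hstack([cv2.resize(a[0][230:290,340:420],(400,300)),cv2.resize(a[1][150:210,330:410],(400,300))]))
print(arm.get_state()["wrist_force"],arm.get_state()["eef_pos"])
E
```

```text
[0.3927802  0.03057264 0.62901353] [ 0.47949748 -0.22909267  0.07231243]
```

View pics/b3.png

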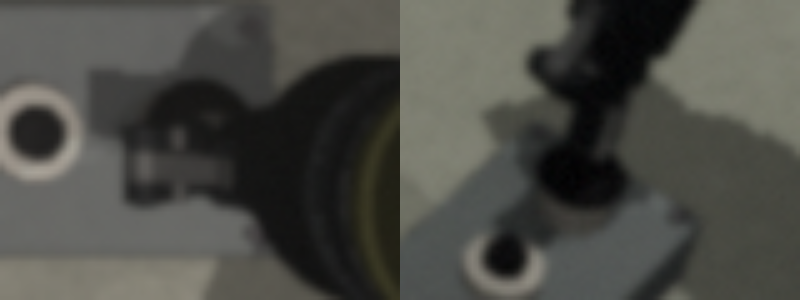

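move_arm(deltas=[{"dx": 0,"dy": 0.1,"dz": 0,"rx": 0,"ry": 0,"rz": 0,"grip": 0},{"dx": 0,"dy": 0.1,"dz": 0,"rx": 0,"ry": 0,"rz": 0,"grip": 0}])

```text
clock: 3.78
eef_pos: [0.4794, -0.2291, 0.0712]
tool_rot: [0.0, 0.0, 0.707, -0.707]
wrist_force: [-0.2, 0.3, 0.2]
width: 0.0
```

```bash
python3 - <<'E'
from h import *
from bench import cams,arm
f=[]
for n in("side","top")*3:
    c=cams.camera(n); f.append(arm.get_state()["wrist_force"])
    if n=="side":
        p=rot(c).T@(arm.get_state()["eef_pos"]-c["xyz"]);u=c["camera_matrix"]@p
        cap=[]
        for z in(.078,.072):
            pp=c["camera_matrix"]@(rot(c).T@(np.array([.479,-.229,z])-c["xyz"]));cap.append(pp[:2]/pp[2])
        print("tcp px",u[:2]/u[2],cap)
        P=cloud(c);m=(abs(P[...,0]-.479)<.02)&(abs(P[...,1]+.229)<.02)&(P[...,2]<.1)&(P[...,2]>.06);print(np.percentile(P[m][:,2],[5,25,50,75,95]))
print(np.array(f),arm.get_state()["eef_pos"])
E
```

```text
tcp px [365.13996611 184.98899958] [array([365.82628835, 183.17591006]), array([365.34315951, 184.89866277])]
[0.0698196  0.07395962 0.07629791 0.07835536 0.08183978]
tcp px [365.13976488 184.96299922] [array([365.82628835, 183.17591006]), array([365.34315951, 184.89866277])]
[0.06978268 0.07391332 0.07672925 0.07832301 0.08179743]
tcp px [365.12900014 184.9597771 ] [array([365.82628835, 183.17591006]), array([365.34315951, 184.89866277])]
[0.06959465 0.07337734 0.07624081 0.07814271 0.08231553]
[[-0.36878591 -0.02266711 -0.18757516]
 [ 0.61289111  0.70922532 -0.52205522]
 [-0.13325663  0.26368174  0.87510938]
 [-0.53593927 -0.86775521 -0.08352795]
 [-0.43476038 -0.38817346  0.15927305]
 [ 0.17566537 -0.63583533  0.6763061 ]] [ 0.47956745 -0.2291052   0.07131753]
```

move_arm(deltas=[{"dx": 0,"dy": 0.1,"dz": 0,"rx": 0,"ry": 0,"rz": 0,"grip": 0},{"dx": 0,"dy": 0.1,"dz": 0,"rx": 0,"ry": 0,"rz": 0,"grip": 0}])

```text
clock: 4.32
eef_pos: [0.4794, -0.2291, 0.0702]
tool_rot: [0.0, 0.0, 0.707, -0.707]
wrist_force: [-0.9, -0.5, -0.2]
width: 0.0
```

```bash
cat > v.py <<'E'
from h import *
import sys
from bench import cams,arm
d=pickle.load(open("c0.pkl","rb"))["side"]["frame"]
c=cams.camera("side")
cr=lambda f:cv2.resize(cv2.convertScaleAbs(cv2.cvtColor(f,cv2.COLOR_RGB2BGR)[155:215,335:395],alpha=2.5),(400,400),interpolation=cv2.INTER_CUBIC)
cv2.imwrite(f"pics/{sys.argv[1]}.png",np.hstack([cr(d),cr(c["frame"])]))
s=arm.get_state();print(s["wrist_force"],s["moment"],s["eef_pos"],s["effort"])
E
python3 v.py v1
```

```text
[-1.0229381   0.33562046  0.30631787] [ 0.0019294  -0.02307065  0.00308815] [ 0.47946056 -0.22906432  0.07026205] [-1.14437764e-03 -5.01423311e+01  1.05537783e+00 -7.75510758e+00
  3.78213430e-03 -3.80658807e-03 -1.33931271e-04]
```

View pics/v1.png

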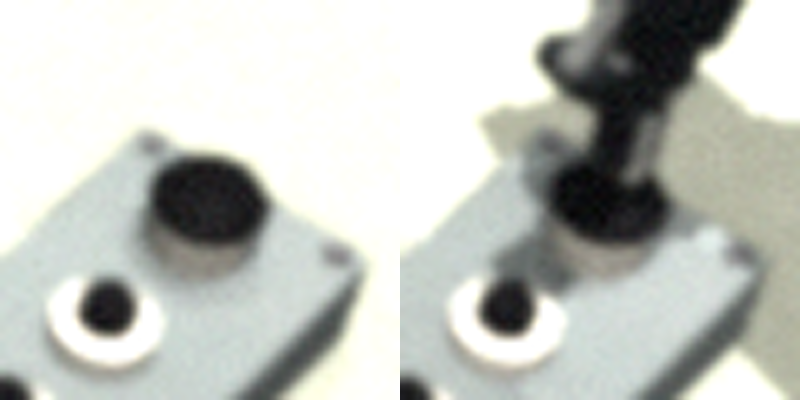

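The cap has not moved: its front edge is at row 243 in both halves, and the fingertips appear to hover over it. So the real tip sits higher than the nominal TCP. I'll keep going down in steps shorter than the button travel.

move_arm(deltas=[{"dx": 0,"dy": 0.1,"dz": 0,"rx": 0,"ry": 0,"rz": 0,"grip": 0},{"dx": 0,"dy": 0.2,"dz": 0,"rx": 0,"ry": 0,"rz": 0,"grip": 0},{"dx": 0,"dy": 0.3,"dz": 0,"rx": 0,"ry": 0,"rz": 0,"grip": 0},{"dx": 0,"dy": 0.3,"dz": 0,"rx": 0,"ry": 0,"rz": 0,"grip": 0}])

```text
clock: 4.88
eef_pos: [0.4794, -0.2291, 0.0672]
tool_rot: [0.0, 0.0, 0.707, -0.707]
wrist_force: [-0.9, -0.4, -0.0]
width: 0.0
```

```bash
python3 v.py v2
```

```text
[-0.44793846  0.45188673 -0.34043069] [-0.0043797  -0.01147528  0.02664879] [ 0.4794693  -0.22905829  0.0672045 ] [-3.41041130e-03 -5.02108526e+01  1.06506642e+00 -7.61919379e+00
  3.60127990e-03 -2.60383429e-03 -1.82718504e-04]
```

View pics/v2.png

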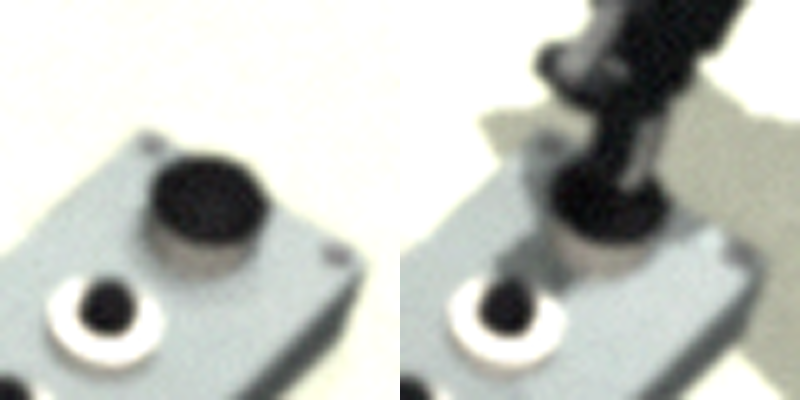

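move_arm(deltas=[{"dx": 0,"dy": 0.1,"dz": 0,"rx": 0,"ry": 0,"rz": 0,"grip": 0},{"dx": 0,"dy": 0.2,"dz": 0,"rx": 0,"ry": 0,"rz": 0,"grip": 0},{"dx": 0,"dy": 0.3,"dz": 0,"rx": 0,"ry": 0,"rz": 0,"grip": 0},{"dx": 0,"dy": 0.3,"dz": 0,"rx": 0,"ry": 0,"rz": 0,"grip": 0}])

```text
clock: 5.42
eef_pos: [0.4794, -0.229, 0.0641]
tool_rot: [0.0, 0.0, 0.707, -0.707]
wrist_force: [0.6, -0.4, 0.5]
width: 0.004
```

```bash
python3 v.py v3
```

```text
[ 0.72432187 -0.27719675  0.21571789] [-0.02308704  0.03641012  0.04506922] [ 0.47941919 -0.22907092  0.0641745 ] [-3.76394863e-03 -5.03130698e+01  1.07623983e+00 -7.49114111e+00
  3.57737445e-03 -2.20375579e-03 -9.84753569e-05]
```

View pics/v3.png

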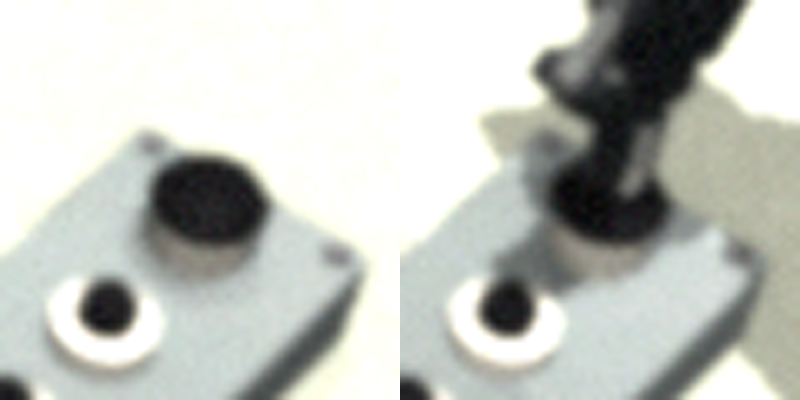

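```bash
python3 - <<'E'
from h import *
from bench import cams,arm
np.set_printoptions(precision=3,suppress=True,linewidth=160)
c=cams.camera("side");P=cloud(c)
for ch in(2,0,1):
    print("xyz"[ch]);print("cols",list(range(358,380,2)))
    for v in range(170,196,2): print(v,P[v,358:380:2,ch])
E
```

```text
z
cols [358, 360, 362, 364, 366, 368, 370, 372, 374, 376, 378]
170 [0.878 0.164 0.175 0.174 0.164 0.157 0.136 0.143 0.134 0.125 0.002]
172 [ 0.007  0.003  0.15   0.164  0.158  0.151  0.143  0.135  0.13  -0.002  0.001]
174 [-0.     0.001  0.001  0.117  0.151  0.141  0.138  0.123  0.113  0.004 -0.001]
176 [0.048 0.046 0.    0.11  0.112 0.134 0.113 0.114 0.002 0.003 0.003]
178 [0.045 0.046 0.09  0.103 0.105 0.11  0.107 0.106 0.002 0.003 0.   ]
180 [0.068 0.078 0.08  0.095 0.103 0.104 0.096 0.094 0.003 0.    0.003]
182 [ 0.073  0.076  0.078  0.078  0.094  0.092  0.093  0.078  0.001 -0.     0.003]
184 [ 0.073  0.077  0.078  0.079  0.078  0.078  0.078  0.078  0.074 -0.001  0.005]
186 [ 0.072  0.077  0.078  0.076  0.075  0.081  0.077  0.076  0.074  0.049 -0.001]
188 [0.061 0.074 0.075 0.074 0.075 0.076 0.078 0.074 0.074 0.045 0.047]
190 [0.055 0.061 0.071 0.072 0.074 0.073 0.073 0.069 0.051 0.044 0.049]
192 [0.053 0.058 0.058 0.056 0.06  0.054 0.056 0.046 0.049 0.047 0.045]
194 [0.046 0.053 0.051 0.057 0.059 0.055 0.051 0.045 0.046 0.046 0.047]
x
cols [358, 360, 362, 364, 366, 368, 370, 372
[... 1394 characters left out ...]
 -0.223 -0.227 -0.328 -0.33  -0.336]
180 [-0.233 -0.228 -0.229 -0.219 -0.215 -0.217 -0.228 -0.232 -0.32  -0.326 -0.328]
182 [-0.224 -0.224 -0.226 -0.23  -0.218 -0.223 -0.226 -0.242 -0.316 -0.321 -0.322]
184 [-0.219 -0.218 -0.22  -0.223 -0.227 -0.23  -0.233 -0.237 -0.244 -0.315 -0.314]
186 [-0.214 -0.213 -0.215 -0.221 -0.224 -0.222 -0.229 -0.233 -0.238 -0.264 -0.313]
188 [-0.218 -0.21  -0.213 -0.217 -0.219 -0.222 -0.223 -0.23  -0.233 -0.262 -0.264]
190 [-0.219 -0.216 -0.211 -0.213 -0.215 -0.219 -0.222 -0.229 -0.249 -0.258 -0.257]
192 [-0.215 -0.213 -0.217 -0.222 -0.222 -0.23  -0.232 -0.244 -0.244 -0.25  -0.254]
194 [-0.215 -0.213 -0.217 -0.216 -0.217 -0.224 -0.231 -0.239 -0.242 -0.245 -0.248]
```

The depth image shows the finger reaching only down to z≈0.09, while the reported TCP is 0.064. So the visible tip is roughly 20 mm above the reported TCP. I'll continue in 3 mm steps.

move_arm(deltas=[{"dx": 0,"dy": 0.1,"dz": 0,"rx": 0,"ry": 0,"rz": 0,"grip": 0},{"dx": 0,"dy": 0.2,"dz": 0,"rx": 0,"ry": 0,"rz": 0,"grip": 0},{"dx": 0,"dy": 0.3,"dz": 0,"rx": 0,"ry": 0,"rz": 0,"grip": 0},{"dx": 0,"dy": 0.3,"dz": 0,"rx": 0,"ry": 0,"rz": 0,"grip": 0}])

```text
clock: 6.02
eef_pos: [0.4794, -0.2291, 0.0611]
tool_rot: [0.0, 0.0, 0.707, -0.707]
wrist_force: [-0.3, 0.2, -0.6]
width: -0.001
```

```bash
python3 v.py v4
```

```text
[0.25549401 0.39688615 0.47462616] [ 0.02663155 -0.00903005  0.04503566] [ 0.47940347 -0.22903935  0.06115194] [-3.94968112e-03 -5.04130697e+01  1.08771119e+00 -7.36517563e+00
  3.58719502e-03 -2.10252008e-03 -6.16809098e-05]
```

View pics/v4.png

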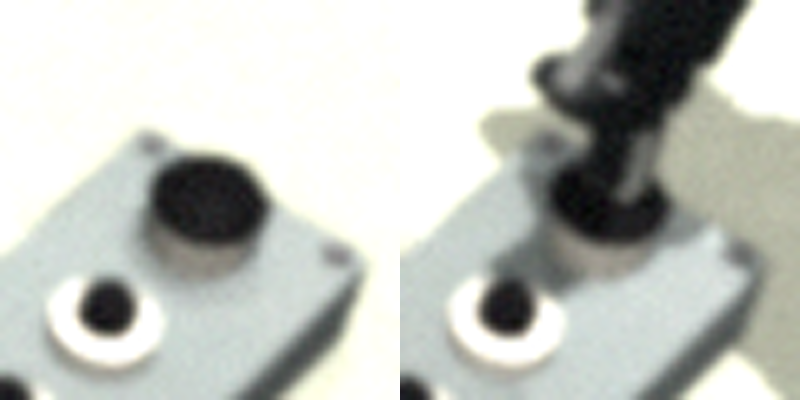

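move_arm(deltas=[{"dx": 0,"dy": 0.1,"dz": 0,"rx": 0,"ry": 0,"rz": 0,"grip": 0},{"dx": 0,"dy": 0.2,"dz": 0,"rx": 0,"ry": 0,"rz": 0,"grip": 0},{"dx": 0,"dy": 0.3,"dz": 0,"rx": 0,"ry": 0,"rz": 0,"grip": 0},{"dx": 0,"dy": 0.3,"dz": 0,"rx": 0,"ry": 0,"rz": 0,"grip": 0}])

```text
clock: 6.58
eef_pos: [0.4793, -0.229, 0.058]
tool_rot: [0.0, 0.0, 0.707, -0.707]
wrist_force: [-0.9, 0.2, 0.4]
width: -0.003
```

```bash
python3 v.py v5
```

```text
[ 0.6703487  -0.73597438 -0.59153701] [-0.01431757 -0.01715068  0.02062172] [ 0.4793797  -0.22903929  0.05808261] [-3.34108991e-03 -5.05118108e+01  1.09813113e+00 -7.23722667e+00
  3.36406221e-03 -1.76625155e-03 -1.24539542e-04]
```

View pics/v5.png

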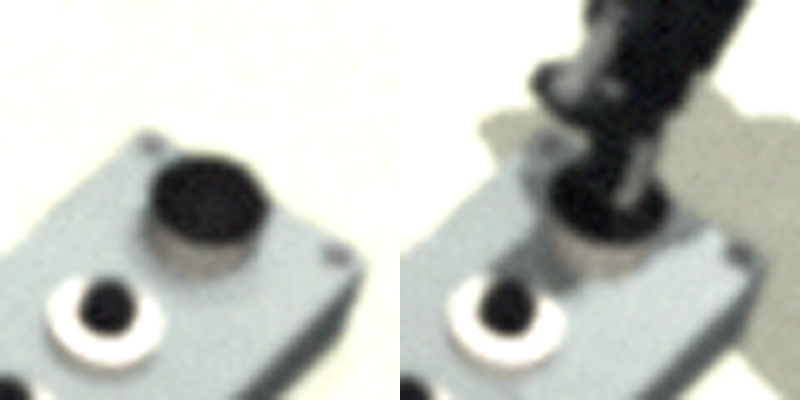

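move_arm(deltas=[{"dx": 0,"dy": 0.1,"dz": 0,"rx": 0,"ry": 0,"rz": 0,"grip": 0},{"dx": 0,"dy": 0.2,"dz": 0,"rx": 0,"ry": 0,"rz": 0,"grip": 0},{"dx": 0,"dy": 0.3,"dz": 0,"rx": 0,"ry": 0,"rz": 0,"grip": 0},{"dx": 0,"dy": 0.3,"dz": 0,"rx": 0,"ry": 0,"rz": 0,"grip": 0}])

```text
clock: 7.12
eef_pos: [0.4794, -0.2291, 0.0551]
tool_rot: [0.0, 0.0, 0.707, -0.707]
wrist_force: [-1.4, 0.5, 2.4]
width: 0.005
```

```bash
python3 v.py v6
```

```text
[-0.32873008  0.02398429  1.65192317] [ 0.01100787  0.02978813 -0.02695753] [ 0.47942037 -0.22907373  0.05518356] [ 5.56392348e-03 -4.95369172e+01  1.09423868e+00 -7.04036191e+00
  8.45168950e-03 -9.36150877e-02 -1.66533737e-04]
```

View pics/v6.png

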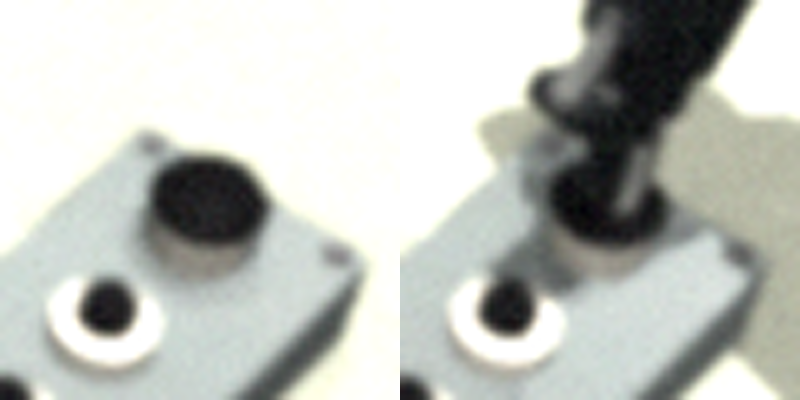

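Contact: there is about 2 N on the cap, roughly 1 mm pressed. Pressing on.

move_arm(deltas=[{"dx": 0,"dy": 0.1,"dz": 0,"rx": 0,"ry": 0,"rz": 0,"grip": 0},{"dx": 0,"dy": 0.2,"dz": 0,"rx": 0,"ry": 0,"rz": 0,"grip": 0},{"dx": 0,"dy": 0.3,"dz": 0,"rx": 0,"ry": 0,"rz": 0,"grip": 0},{"dx": 0,"dy": 0.3,"dz": 0,"rx": 0,"ry": 0,"rz": 0,"grip": 0}])

```text
clock: 7.68
eef_pos: [0.4794, -0.229, 0.0522]
tool_rot: [0.0, 0.0, 0.707, -0.707]
wrist_force: [-0.4, 1.3, 3.4]
width: 0.002
```

```bash
python3 -c "
from bench import arm
s=arm.get_state();print(s['wrist_force'],s['eef_pos'],s['effort'])"
```

```text
[-0.41616054  1.27567542  3.44492319] [ 0.47941218 -0.22903113  0.05215628] [ 1.68527366e-02 -4.87956333e+01  1.10160090e+00 -6.93208829e+00
  1.60894770e-02 -2.09891517e-01 -3.80709480e-04]
```

move_arm(deltas=[{"dx": 0,"dy": 0.1,"dz": 0,"rx": 0,"ry": 0,"rz": 0,"grip": 0},{"dx": 0,"dy": 0.15,"dz": 0,"rx": 0,"ry": 0,"rz": 0,"grip": 0},{"dx": 0,"dy": 0.15,"dz": 0,"rx": 0,"ry": 0,"rz": 0,"grip": 0}])

```text
clock: 8.05
eef_pos: [0.4795, -0.2291, 0.0507]
tool_rot: [0.0, 0.0, 0.707, -0.707]
wrist_force: [0.3, -0.4, 4.6]
width: 0.001
```

```bash
python3 -c "
from bench import arm
s=arm.get_state();print(s['wrist_force'],s['eef_pos'],s['effort'])"
```

```text
[ 0.26701339 -0.38074071  4.60993821] [ 0.47945818 -0.22907787  0.05070628] [ 2.10958795e-02 -4.84679103e+01  1.10573832e+00 -6.89373136e+00
  1.97608571e-02 -2.62826197e-01 -1.57798331e-04]
```

move_arm(deltas=[{"dx": 0,"dy": 0.1,"dz": 0,"rx": 0,"ry": 0,"rz": 0,"grip": 0},{"dx": 0,"dy": 0.1,"dz": 0,"rx": 0,"ry": 0,"rz": 0,"grip": 0}])

```text
clock: 8.3
eef_pos: [0.4795, -0.2291, 0.0505]
tool_rot: [0.0, 0.0, 0.707, -0.707]
wrist_force: [-2.3, 1.0, 11.6]
width: 0.002
```

```bash
python3 -c "
from bench import arm
s=arm.get_state();print(s['wrist_force'],s['eef_pos'],s['effort'])"; python3 v.py v7
```

```text
[-2.25557704  1.01837997 11.5953089 ] [ 0.4794755  -0.22907669  0.05048191] [ 7.84074864e-02 -4.50479293e+01  1.10411346e+00 -6.96849972e+00
  5.16946055e-02 -7.13214520e-01 -2.94687034e-04]
[-1.48993439  1.46250717 13.37885386] [0.29028501 0.40495802 0.03343056] [ 0.4794765  -0.22905347  0.05047746] [ 8.24747421e-02 -4.50102925e+01  1.10549457e+00 -6.95612669e+00
  5.28967450e-02 -7.19119012e-01 -6.78396918e-05]
```

View pics/v7.png

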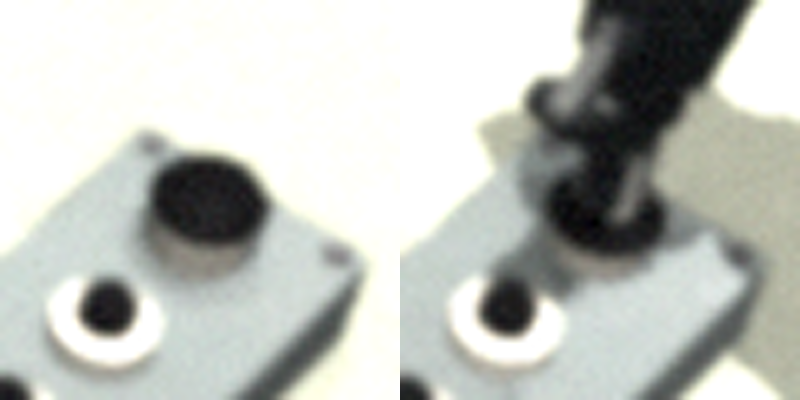

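The button bottomed out at about 12 N, and the cap is visibly lower (front edge at about row 250, against 243 before). Now I'll release it and move across to the lever, on the robot's side of it.

move_arm(deltas=[{"dx": 0,"dy": -0.5,"dz": 0,"rx": 0,"ry": 0,"rz": 0,"grip": 0},{"dx": 0,"dy": -2,"dz": 0,"rx": 0,"ry": 0,"rz": 0,"grip": 0},{"dx": 0,"dy": -6,"dz": 0,"rx": 0,"ry": 0,"rz": 0,"grip": 0},{"dx": 0,"dy": -11,"dz": 0,"rx": 0,"ry": 0,"rz": 0,"grip": 0},{"dx": 1,"dy": -13,"dz": -4,"rx": 0,"ry": 0,"rz": 0,"grip": 0},{"dx": 2,"dy": -13,"dz": -9,"rx": 0,"ry": 0,"rz": 0,"grip": 0},{"dx": 3,"dy": -13,"dz": -14,"rx": 0,"ry": 0,"rz": 0,"grip": 0},{"dx": 3,"dy": -13,"dz": -19,"rx": 0,"ry": 0,"rz": 0,"grip": 0},{"dx": 3,"dy": -13,"dz": -24,"rx": 0,"ry": 0,"rz": 0,"grip": 0},{"dx": 3,"dy": -13,"dz": -29,"rx": 0,"ry": 0,"rz": 0,"grip": 0},{"dx": 3,"dy": -13,"dz": -34,"rx": 0,"ry": 0,"rz": 0,"grip": 0},{"dx": 3,"dy": -13,"dz": -37.5,"rx": 0,"ry": 0,"rz": 0,"grip": 0},{"dx": 3,"dy": -13,"dz": -37.5,"rx": 0,"ry": 0,"rz": 0,"grip": 0}])

```text
clock: 9.98
eef_pos: [0.4491, 0.1495, 0.181]
tool_rot: [0.003, -0.002, 0.708, -0.706]
wrist_force: [-0.3, -0.6, -0.2]
width: 0.001
```

```bash
cat > w.py <<'E'
from h import *
import sys
from bench import cams,arm
a=[cv2.convertScaleAbs(cv2.cvtColor(cams.camera(n)["frame"],cv2.COLOR_RGB2BGR),alpha=1.6) for n in("top","side")]
cv2.imwrite(f"pics/{sys.argv[1]}.png",np.hstack([cv2.resize(a[0][150:300,100:250],(400,400)),cv2.resize(a[1][210:360,150:300],(400,400))]))
s=arm.get_state();print(s["clock"],s["wrist_force"],s["eef_pos"],s["effort"])
E
python3 w.py w1; python3 v.py v8
```

```text
10.075 [-0.35221481 -0.65369479 -0.0059159 ] [0.44905961 0.14541958 0.18080773] [-1.34220198e+00 -4.11638367e+01  8.97233561e-01 -1.09675258e+01
 -6.48792484e-02 -4.98632330e-02 -1.10291527e-02]
[-0.02814538  0.38568056 -0.2436517 ] [-0.01507118 -0.00624501 -0.01393045] [0.44912838 0.14457243 0.18076732] [-9.59734395e-01 -4.12220263e+01  1.11584891e+00 -1.08287635e+01
 -3.15424392e-02 -2.44324637e-02  2.24874157e-04]
```

View pics/w1.png

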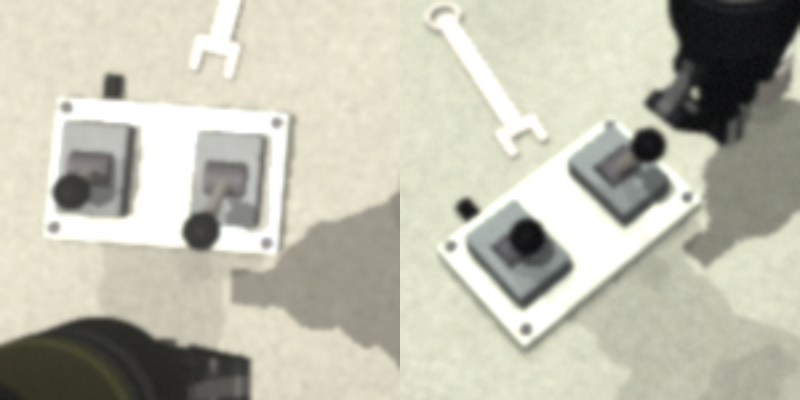

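View pics/v8.png

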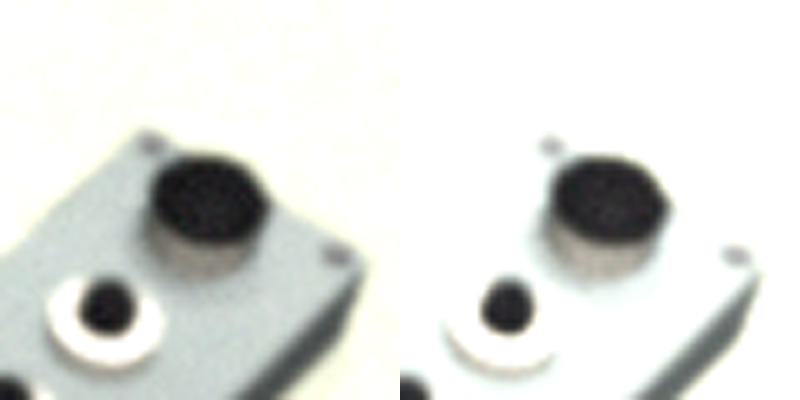

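The button is back up, and both levers are unmoved with the fingers on the robot side. Now I'll lower to the ball's height.

move_arm(deltas=[{"dx": 0,"dy": 3,"dz": 0,"rx": 0,"ry": 0,"rz": 0,"grip": 0},{"dx": 0,"dy": 6,"dz": 0,"rx": 0,"ry": 0,"rz": 0,"grip": 0},{"dx": 0,"dy": 9,"dz": -0.1,"rx": 0,"ry": 0,"rz": 0,"grip": 0},{"dx": 0,"dy": 9.9,"dz": -0.1,"rx": 0,"ry": 0,"rz": 0,"grip": 0},{"dx": -1,"dy": 9.9,"dz": -0.1,"rx": 0,"ry": 0,"rz": 0,"grip": 0},{"dx": -2,"dy": 9.9,"dz": -0.1,"rx": 0,"ry": 0,"rz": 0,"grip": 0},{"dx": -2,"dy": 9.9,"dz": -0.1,"rx": 0,"ry": 0,"rz": 0,"grip": 0}])

```text
clock: 11.0
eef_pos: [0.4715, 0.1456, 0.0828]
tool_rot: [0.001, 0.002, 0.707, -0.707]
wrist_force: [0.3, 0.2, 0.6]
width: 0.0
```

```bash
python3 w.py w2
```

```text
11.1 [-0.10777261 -0.02343509 -0.12426663] [0.46960766 0.1455443  0.08237862] [ 1.83056435e-01 -4.67534459e+01  1.76866874e+00 -6.82704225e+00
  1.19051585e-02 -4.59483569e-02  2.00180366e-03]
```

View pics/w2.png

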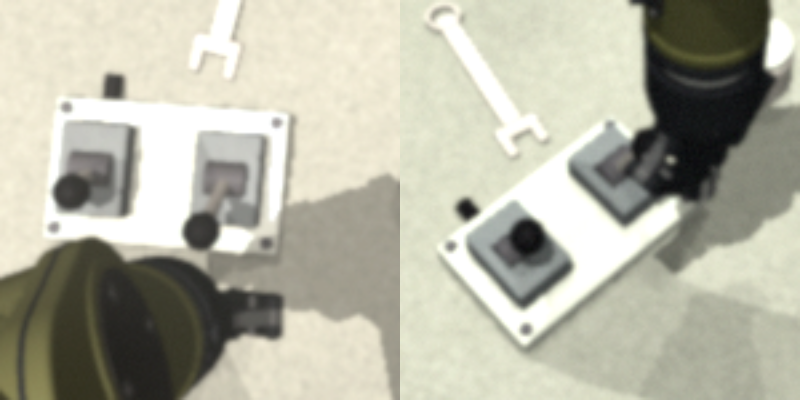

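move_arm(deltas=[{"dx": -1,"dy": 0,"dz": 0,"rx": 0,"ry": 0,"rz": 0,"grip": 0},{"dx": -1.7,"dy": 0,"dz": 0,"rx": 0,"ry": 0,"rz": 0,"grip": 0},{"dx": -2.2,"dy": 0,"dz": 0,"rx": 0,"ry": 0,"rz": 0,"grip": 0},{"dx": -2.7,"dy": 0,"dz": 0,"rx": 0,"ry": 0,"rz": 0,"grip": 0},{"dx": -3.3,"dy": 0,"dz": 0,"rx": 0,"ry": 0,"rz": 0,"grip": 0},{"dx": -4,"dy": 0,"dz": 0,"rx": 0,"ry": 0,"rz": 0,"grip": 0},{"dx": -4,"dy": 0,"dz": 0,"rx": 0,"ry": 0,"rz": 0,"grip": 0}])

```text
clock: 11.98
eef_pos: [0.5108, 0.1455, 0.0825]
tool_rot: [0.001, 0.002, 0.707, -0.707]
wrist_force: [-0.2, -0.9, -0.2]
width: -0.0
```

```bash
python3 w.py w3
```

```text
12.075 [ 0.16015734 -0.27621052  0.47533199] [0.51008137 0.14544026 0.08242801] [ 6.55341335e-02 -4.95428216e+01  1.78989585e+00 -8.26207459e+00
  9.60623380e-03 -1.84528402e-02  1.05823045e-03]
```

View pics/w3.png

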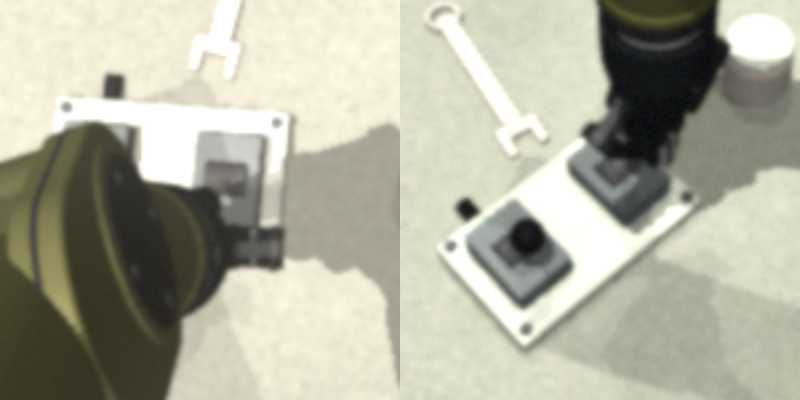

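```bash
cat > x.py <<'E'
from h import *
import sys
from bench import cams,arm
d=pickle.load(open("c0.pkl","rb"))["side"]["frame"]
c=cams.camera("side")
cr=lambda f:cv2.resize(cv2.convertScaleAbs(cv2.cvtColor(f,cv2.COLOR_RGB2BGR)[235:305,205:275],alpha=3),(400,400),interpolation=cv2.INTER_CUBIC)
cv2.imwrite(f"pics/{sys.argv[1]}.png",np.hstack([cr(d),cr(c["frame"])]))
s=arm.get_state();print(s["clock"],s["wrist_force"],s["eef_pos"])
E
python3 x.py x1
```

```text
12.125 [-0.40720692  0.16948786 -0.75882268] [0.50988638 0.14547203 0.08243917]
```

View pics/x1.png

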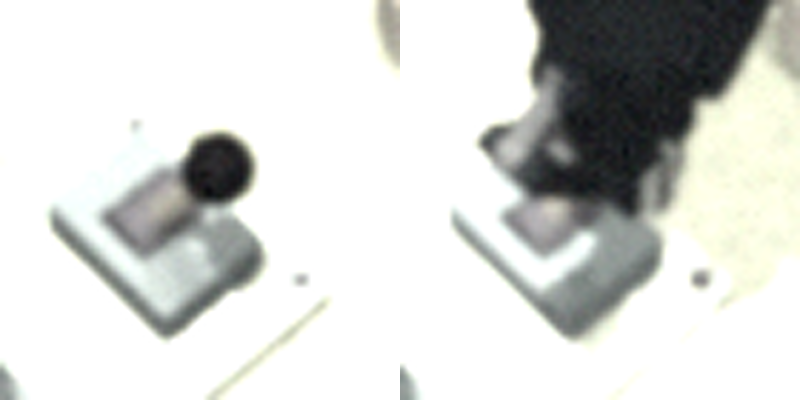

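move_arm(deltas=[{"dx": -0.6,"dy": 0,"dz": 0,"rx": 0,"ry": 0,"rz": 0,"grip": 0},{"dx": -1.2,"dy": 0,"dz": 0,"rx": 0,"ry": 0,"rz": 0,"grip": 0},{"dx": -1.8,"dy": 0,"dz": 0,"rx": 0,"ry": 0,"rz": 0,"grip": 0},{"dx": -2.4,"dy": 0,"dz": 0,"rx": 0,"ry": 0,"rz": 0,"grip": 0},{"dx": -3,"dy": 0,"dz": 0,"rx": 0,"ry": 0,"rz": 0,"grip": 0},{"dx": -3.5,"dy": 0,"dz": 0,"rx": 0,"ry": 0,"rz": 0,"grip": 0},{"dx": -3.5,"dy": 0,"dz": 0,"rx": 0,"ry": 0,"rz": 0,"grip": 0}])

```text
clock: 13.0
eef_pos: [0.5456, 0.1455, 0.0825]
tool_rot: [0.001, 0.002, 0.707, -0.707]
wrist_force: [0.3, 0.2, 0.2]
width: -0.001
```

```bash
python3 x.py x2;python3 w.py w4
```

```text
13.05 [0.26586433 0.01795138 0.18786595] [0.54531251 0.1455805  0.08252722]
13.15 [-0.04109291  0.39478517  0.14787331] [0.54492356 0.14560192 0.08254979] [ 8.43339739e-02 -5.20401764e+01  1.86384067e+00 -9.56544936e+00
  1.04074006e-02 -1.76909409e-02  1.59901051e-04]
```

View pics/x2.png

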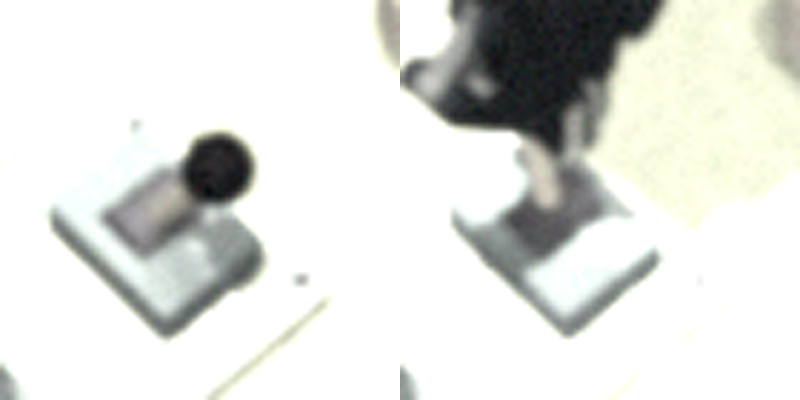

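View pics/w4.png

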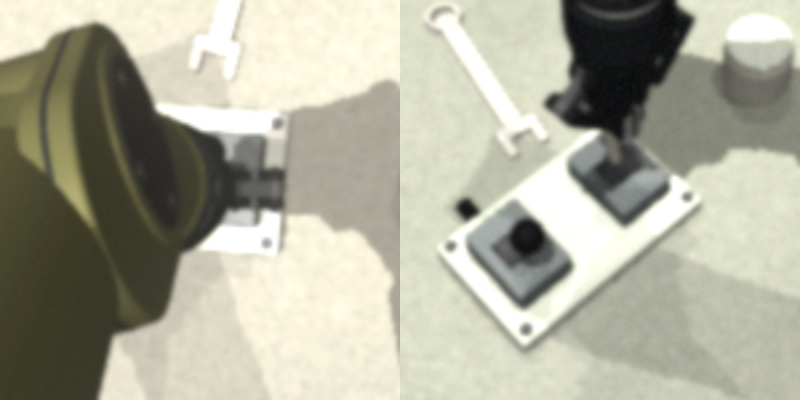

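The lever is moving: its shaft at (540,175) now leans away, and the lamp ball at (527,237) has not moved. Continuing.

move_arm(deltas=[{"dx": -0.6,"dy": 0,"dz": 0,"rx": 0,"ry": 0,"rz": 0,"grip": 0},{"dx": -1.1,"dy": 0,"dz": 0,"rx": 0,"ry": 0,"rz": 0,"grip": 0},{"dx": -1.6,"dy": 0,"dz": 0,"rx": 0,"ry": 0,"rz": 0,"grip": 0},{"dx": -2,"dy": 0,"dz": 0,"rx": 0,"ry": 0,"rz": 0,"grip": 0},{"dx": -2,"dy": 0,"dz": 0,"rx": 0,"ry": 0,"rz": 0,"grip": 0}])

```text
clock: 13.78
eef_pos: [0.5656, 0.1457, 0.0826]
tool_rot: [0.001, 0.002, 0.707, -0.707]
wrist_force: [0.2, -0.0, -0.3]
width: 0.001
```

```bash
python3 x.py x3
```

```text
13.825 [0.28217213 0.52428961 0.51682283] [0.56545509 0.14570257 0.08268311]
```

View pics/x3.png

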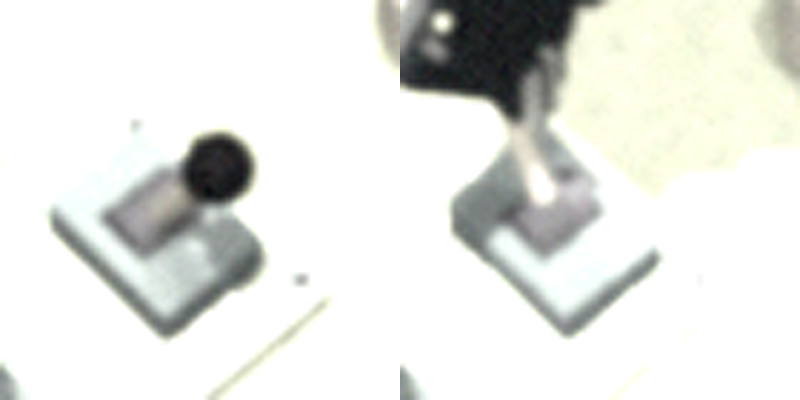

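move_arm(deltas=[{"dx": -0.2,"dy": 0,"dz": 0,"rx": 0,"ry": 0,"rz": 0,"grip": 0},{"dx": -0.4,"dy": 0,"dz": 0,"rx": 0,"ry": 0,"rz": 0,"grip": 0},{"dx": -0.5,"dy": 0,"dz": 0,"rx": 0,"ry": 0,"rz": 0,"grip": 0},{"dx": -0.5,"dy": 0,"dz": 0,"rx": 0,"ry": 0,"rz": 0,"grip": 0}])

```text
clock: 14.32
eef_pos: [0.5705, 0.1457, 0.0827]
tool_rot: [0.001, 0.002, 0.707, -0.707]
wrist_force: [-1.1, -0.5, 0.0]
width: -0.002
```

move_arm(deltas=[{"dx": -0.1,"dy": 0,"dz": 0,"rx": 0,"ry": 0,"rz": 0,"grip": 0},{"dx": -0.1,"dy": 0,"dz": 0,"rx": 0,"ry": 0,"rz": 0,"grip": 0}])

```text
clock: 14.58
eef_pos: [0.5715, 0.1457, 0.0827]
tool_rot: [0.001, 0.002, 0.707, -0.707]
wrist_force: [-0.6, -0.2, -0.1]
width: 0.0
```

move_arm(deltas=[{"dx": -0.1,"dy": 0,"dz": 0,"rx": 0,"ry": 0,"rz": 0,"grip": 0},{"dx": -0.1,"dy": 0,"dz": 0,"rx": 0,"ry": 0,"rz": 0,"grip": 0}])

```text
clock: 14.82
eef_pos: [0.5721, 0.1457, 0.0826]
tool_rot: [0.0, 0.001, 0.707, -0.707]
wrist_force: [-2.1, 0.1, -0.4]
width: -0.004
```

```bash
python3 x.py x4
```

```text
14.875 [-2.22416831  0.79188552 -0.89004246] [0.57213843 0.14568639 0.08261265]
```

View pics/x4.png

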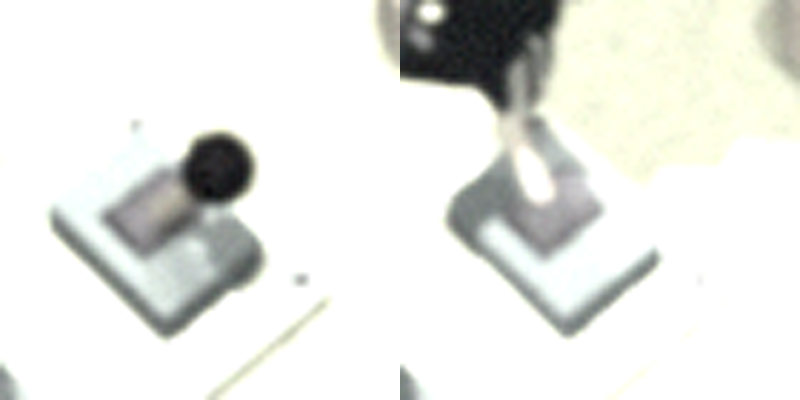

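The advance has stopped at x=0.572 with the force rising to about 2 N, which is the lever's end stop as predicted. Next I'll back off towards the robot, then go up.

move_arm(deltas=[{"dx": 1,"dy": 0,"dz": 0,"rx": 0,"ry": 0,"rz": 0,"grip": 0},{"dx": 4,"dy": 0,"dz": 0,"rx": 0,"ry": 0,"rz": 0,"grip": 0},{"dx": 8,"dy": -1,"dz": 0,"rx": 0,"ry": 0,"rz": 0,"grip": 0},{"dx": 12,"dy": -5,"dz": 0,"rx": 0,"ry": 0,"rz": 0,"grip": 0},{"dx": 13,"dy": -10,"dz": 3,"rx": 0,"ry": 0,"rz": 0,"grip": 0},{"dx": 13,"dy": -14,"dz": 8,"rx": 0,"ry": 0,"rz": 0,"grip": 0},{"dx": 13,"dy": -15,"dz": 13,"rx": 0,"ry": 0,"rz": 0,"grip": 0},{"dx": 13,"dy": -15,"dz": 18,"rx": 0,"ry": 0,"rz": 0,"grip": 0},{"dx": 13,"dy": -15,"dz": 18,"rx": 0,"ry": 0,"rz": 0,"grip": 0},{"dx": 13,"dy": -15,"dz": 18,"rx": 0,"ry": 0,"rz": 0,"grip": 0}])

```text
clock: 16.12
eef_pos: [0.4415, -0.0337, 0.2323]
tool_rot: [0.001, 0.002, 0.707, -0.707]
wrist_force: [1.2, 0.6, -0.8]
width: 0.0
```

```bash
python3 w.py w5; python3 - <<'E'
from h import *
from bench import cams,arm
d0=pickle.load(open("c0.pkl","rb"))
for n in("top","side"):
    c=cams.camera(n);cv2.imwrite(f"pics/{n}9.png",cv2.cvtColor(c["frame"],cv2.COLOR_RGB2BGR))
    P=cloud(c); m=(P[...,2]>.11)&(P[...,2]<.15)&(P[...,0]>.53)&(abs(P[...,1]-.145)<.04)&(c["frame"].max(2)<70)
    v,u=np.nonzero(m); print(n,"iso ball px",u.mean(),v.mean(),ray(c,u.mean(),v.mean(),.115),m.sum())
    for lab,(uu,vv,r,t) in {"top":{"lamp":(127,221,10,45),"stop":(379,256,16,45)},"side":{"lamp":(198,298,9,45),"stop":(366,185,12,45)}}[n].items():
        try: print(lab,dark(d0[n],uu,vv,r,t)[0],dark(c,uu,vv,r,t)[0])
        except Exception as e: print(lab,e)
print(arm.get_state()["eef_pos"],arm.get_state()["wrist_force"])
E
```

```text
16.225 [ 0.11752331 -0.24257786 -0.90007443] [ 0.44154531 -0.03262322  0.23215004] [ 5.99019527e-01 -3.69996107e+01  1.24771077e+00 -1.24007535e+01
  2.75706552e-02 -1.25721912e-02 -4.35306807e-03]
top iso ball px 179.31884057971016 192.7826086956522 [0.59540483 0.14218817 0.115     ] 138
lamp [126.88709677 221.39516129] [126.69811321 221.29245283]
stop [379.06060606 256.20110193] [378.9915493  256.17464789]
side iso ball px 216.63793103448276 240.5 [0.59530828 0.14149694 0.115     ] 116
lamp [197.02994012 299.49101796] [197.11111111 299.45098039]
stop [365.455 185.255] [365.61202186 185.13114754]
[ 0.44154442 -0.03273186  0.23207818] [0.06915829 0.38038892 0.2618884 ]
```

View pics/top9.png

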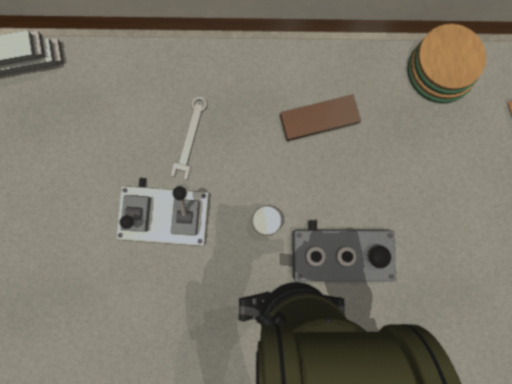

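View pics/side9.png

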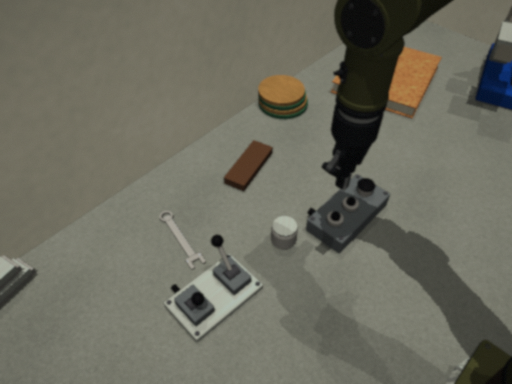

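The isolator ball is now at x=0.595, a lean of about 0.48 rad away, so the joint is at roughly 0.98. The lamp ball and stop cap are within 0.3 px of their start, and the tin, stone and wrench are in place. The arm is clear, so I'm handing in.

```bash
python3 -c "
from bench import arm
print(arm.finish_job())"
```

```text
the job is handed in; nothing more can be done
None
```

I pressed the stop button to its bottom and let it spring back, then pushed the isolator lever over to its end stop. I backed the arm clear and handed the job in at about 16 s of the 45 s allowed; no verdict was reported.

**Stop button:** it bottomed out at about 12–13 N on the wrist sensor, and the picture showed the cap lowered. After release the cap was back up.

**Isolator:** its ball went from x = 0.517 to x = 0.595, the same in both cameras, which puts the joint at about 0.98 of 1.0 rad. The force was about 2 N at the stop.

**Bystanders:** the lamp ball and stop cap are within about 0.3 px of their starting positions. The start buttons, tin, stone and wrench look unmoved in the last pictures; I judged these by eye and did not measure them. The arm ended well above the bench.

**What disagreed:**
- **Fingertip height:** the shut fingertips touched about 21 mm higher than the reported TCP. I went down in small steps using force and pictures, and allowed for the offset at the lever.
- **Refused move:** my first move call was refused for missing keys, so nothing moved then.
- **Side camera:** the side camera's first button positions differed from the top camera's by about 3 mm, more for the tall stop cap.

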